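Grade the timber offcuts by length on the board

ROBOT

A 6-joint arm with a two-finger parallel gripper is mounted at the origin on a cart in front of the work surface, level with it; the furniture and walls round the work are solid. World frame = base frame: x ahead of the robot, y to its left, z up, the work surface at z = 0. Lengths are in m, angles in rad, forces in N, time in s.
With the tool pointing down it reaches from about 0.35 to 0.85 m from the base axis. Payload 8.1 kg.
Tool frame: the origin (TCP) lies on the centre line of the jaws, within the pads' length; the fingertips stand 22 mm ahead of it and the grasp point (between the pads) lies 3 mm ahead of it; z points along the fingers, y is the line along which they close (so a half turn about z gives the same grasp; the last joint's range is limited). The gripper opens to 93 mm and grips with 3 to 60 N. Pads are 15 mm wide; open, the fingers measure 128 mm over their backs; the gripper's body (75 mm by 188 mm) begins 65 mm behind the grasp point.
Start: joints at [1.06, 0.13, 1.488, -0, 1.523, -0.085], TCP at [0.248, 0.546, 0.241] pointing down, gripper open.
Joint ranges: [-2.96, 2.96], [-0.89, 2.26], [0.02, 2.5], [-1.34, 4.48], [0, 2.73], [-2.66, 2.66]. Speed limits (rad/s): [2.39, 2.39, 2.79, 3.14, 3.14, 3.14].

INTERFACE

Orientations are given as a rotation vector (axis times angle).
In Python, from plant import robot, job, read_camera, read_state gives the robot as it stands (robot), with the cameras as plain functions, the readings as plain functions and the job (job).
- The arm moves only by the tool inch_along, called after ">>>" by a JSON object that holds its "method" and its "body". Schema: {"type":"object","properties":{"ticks":{"type":"array","items":{"type":"array","items":{"type":"array","items":{"type":"number"},"minItems":5,"maxItems":5},"minItems":1,"maxItems":20},"minItems":1,"maxItems":1},"grip_n":{"type":"number"},"only":{"type":"string"},"quiet":{"type":"boolean"},"lines":{"type":"string"}},"required":["ticks"],"additionalProperties":false}. ticks is a list that holds a single list of rows (three levels of brackets), with 1 to 20 rows, each of 5 numbers: the finger opening in m, then dx, dy, dz in shares of the most that a row can go, 1 being 50 mm, then a turn about the tool's z in a scale on which 1.0 is pi/2 rad; each row shifts and turns the commanded pose from where the row before left it, along the tool's axes as they then stand; what a row does not reach is not made up. A row lasts 1/10 s, in which the tool goes at most 0.05 m and 0.15 rad, less where a joint would pass 70% of its speed; a pose out of reach is approached as far as the arm can. The fingers move at their own pace and stop on an object; grip_n is the grip in N (left out, the last holds). Time passes only in rows, so rows that do not move let the fingers close. The tool returns the time, the measured TCP pose, the force, the opening and the grip force at its end. only (a regular expression) keeps the lines of the reply that match it, lines (a string "A,B") keeps lines A to B, and quiet returns only ok. Shift and turn numbers lie between -1 and 1, and a call with a number outside is refused. Input that does not fit is refused with a message, and nothing moves.
- read_state(): the state, without advancing time (a new reading comes with each control period).
- read_camera(name): name is "scene" or "top" or "wrist"; returns a dict with "image" (384x512x3 uint8, red, green, blue), "fx", "fy", "cx", "cy" (pixels), "dist" ([k1, k2, p1, p2, k3] as OpenCV has them; the pictures are not rectified), "R" (3x3) and "t" (3): a world point X has camera coordinates R X + t. Camera axes: x right, y down, z forward; pixel columns grow to the right and rows downward; lengths in m; the calibration is good to about 2 mm. A picture is of the moment at which its call begins. There is no depth.
- job.close_job(): hands the job in; it is judged then, once.
The state is a dict: "t": time; "q": joint angles; "dq": joint speeds; "joint_torque": joint torques, N m; "tool_pos": TCP position; "orientation": TCP orientation; "force": force on the tool from outside, world axes, zero at the start; "wrist_torque": the same for the moment, N m; "opening": finger opening in m; "gripper_force": force on a finger pad.
Only numpy, scipy, OpenCV 4.12 (cv2) and the standard library are available. Lean on these libraries where they do the work, as an engineer would, in place of code of your own. Each camera call takes 0.05 s, during which the arm holds its last target. There are 200 camera calls.

TASK

Lay the four loose timber offcuts flat on the grading board in order of length, one centred along each dark line with its far end up against the fence: the longest on the line next to the roll of black tape, then shorter and shorter towards the chuck key. Leave the tape and the chuck key lying where they are, and let go of everything.

Things in the scene. Friction and masses are not known exactly. Their poses are not given: they have to be found in the camera images.
- board: Fixed white-faced board with a brown wooden fence, 150 (x) x 560 (y) x 12 mm; origin: centre of underside, x away from robot, y left, z up. On its far edge the fence rises 30 mm above its top, near face at x = +57 mm. Four dark lines 3 mm wide run along its x at y = -150, -50, +50, +150 mm and up the fence. A long offcut may overhang the near edge (x = -75 mm).
- tape: Roll of black tape, 58 mm across and 18 mm high, lying flat on the board beyond the last line, about 245 mm from the board's middle, at its left (+y) or right (-y) end: it marks the end for the longest offcut. Loose. Origin: centre of its underside, z up.
- key: Grey steel T-shaped drill chuck key, about 60 by 60 by 15 mm, lying on the other end of the board, about 245 mm from its middle. Loose. Origin: centre of its underside.
- offcut_160: Loose timber offcut, pale, the longest: 160 mm long (its own y axis), 45 mm wide (its own x axis), 22 mm high, lying flat on the bench at the start, its length roughly away from the robot. Origin: centre of its underside, z up. To be gripped from above by its long sides, across the 45 mm.
- offcut_100: Loose timber offcut, the widest, flat: 100 mm long (its own y axis), 60 mm wide (its own x axis), 18 mm high, lying flat on the bench at the start, its length roughly away from the robot. Origin: centre of its underside, z up. To be gripped from above by its long sides, across the 60 mm.
- offcut_85: Loose timber offcut, a narrow thick square-section stick: 85 mm long (its own y axis), 32 mm wide (its own x axis), 32 mm high, lying flat on the bench at the start, its length roughly away from the robot. Origin: centre of its underside, z up. To be gripped from above by its long sides, across the 32 mm.
- offcut_70: Loose timber offcut, the thinnest and shortest, flat: 70 mm long (its own y axis), 50 mm wide (its own x axis), 12 mm high, lying flat on the bench at the start, its length roughly away from the robot. Origin: centre of its underside, z up. To be gripped from above by its long sides, across the 50 mm.

How it is judged:
By the outcome, as a careful person would: the job done as asked, in the order asked, and still so for the second after the job is handed in, with the robot touching nothing.
It also fails if it takes over 96 s, if anything falls off the work surface, if the arm or the gripper's body presses on something with over 40 N, if the wrist force passes 120 N, or if a joint passes its speed limit or range.

## Working session

There is one attempt and no reset: what is moved stays moved. The work goes in short steps, Python scripts to look and compute and a tool call to move; the robot and the scene stay as the last step left them, time stands still between calls to the robot, and variables do not carry over. Pictures are saved under pics/ and viewed, at most 14 in all, crops included, and the job is handed in when it is done.

```bash
ls; mkdir -p pics
```

Run:
```python
from plant import robot, job, read_camera, read_state
import cv2
for n in("top","scene"):
    c=read_camera(n);cv2.imwrite(f"pics/{n}0.png",cv2.resize(c["image"][:,:,::-1],(800,600),interpolation=cv2.INTER_CUBIC))
    print(n,c["fx"],c["cx"],c["cy"],c["dist"],c["R"],c["t"])
s=read_state();print(s["t"],s["tool_pos"],s["orientation"],s["opening"])
```

```text
pics
plant.py
top 369.23808355437865 255.78641757157075 197.05994367432146 [-0.06447011  0.          0.          0.          0.        ] [[-0.01740938 -0.99951514  0.02581454]
 [-0.99443151  0.01462539 -0.10436512]
 [ 0.10393697 -0.02748773 -0.99420397]] [-0.02836131  0.5093862   0.87670801]
scene 360.8925618787782 255.3339053373558 188.9968416089874 [-0.00125325  0.          0.          0.          0.        ] [[ 7.77104366e-01 -6.29371373e-01  6.92344613e-04]
 [-4.84437748e-01 -5.98851859e-01 -6.37727622e-01]
 [ 4.01782121e-01  4.95245522e-01 -7.70261644e-01]] [-0.3968582   0.2792919   0.97161599]
0.1 [0.24756869 0.5460013  0.23968028] [-6.63697683e-01 -3.07015713e+00  2.53986826e-03] 0.09296101549931143
```

View pics/top0.png

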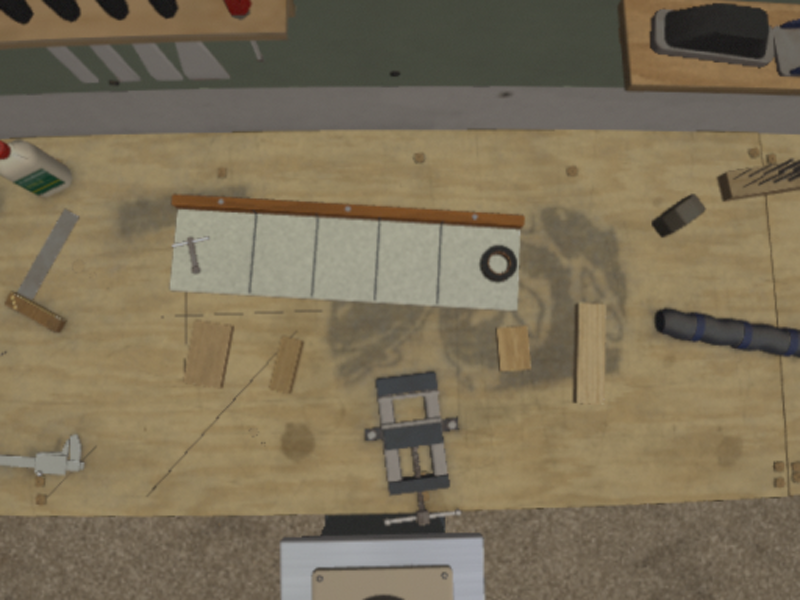

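View pics/scene0.png

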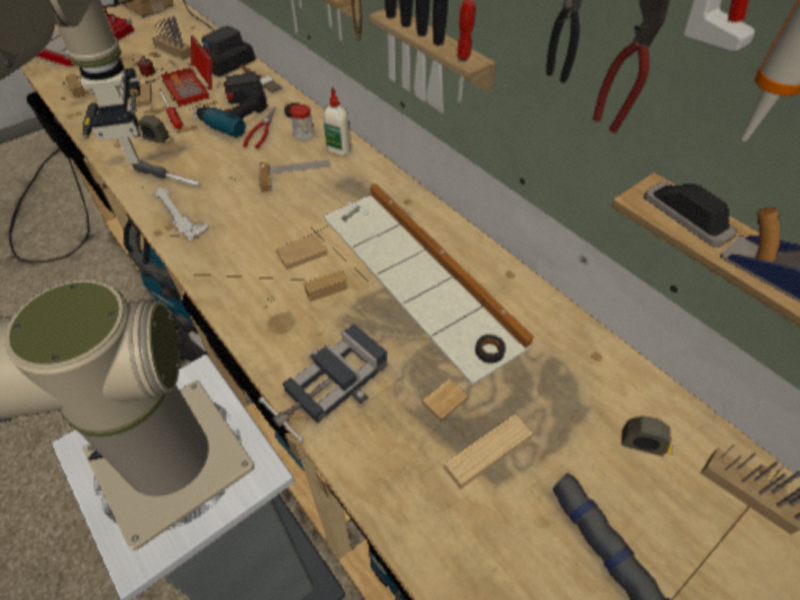

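The top view shows the tape at the right (-y) end of the board and the key at the left. The 100, 85, 70 and 160 offcuts are near (208,354), (286,364), (514,348) and (590,353). A vise stands at (412,435). I'll enlarge to measure.

Create h.py:
```python
import cv2, numpy as np
from plant import robot, job, read_camera, read_state
def crop(c,x0,y0,w,h,s,name):
    im=c["image"][y0:y0+h,x0:x0+w,::-1]
    cv2.imwrite("pics/"+name+".png",cv2.resize(im,(w*s,h*s),interpolation=cv2.INTER_CUBIC))
def world(c,uv,z):
    "pixels -> world points on height z"
    K=np.array([[c["fx"],0,c["cx"]],[0,c["fy"],c["cy"]],[0,0,1]])
    p=cv2.undistortPoints(np.array(uv,float).reshape(-1,1,2),K,np.array(c["dist"])).reshape(-1,2)
    R=np.array(c["R"]);o=-R.T@np.array(c["t"])
    d=np.c_[p,np.ones(len(p))]@R
    return o+d*((z-o[2])/d[:,2])[:,None]
def uncrop(pts,x0,y0,s): return (np.array(pts,float)+.5)/s-.5+[x0,y0]
```

Run:
```python
from h import *
c=read_camera("top")
crop(c,105,120,120,140,4,"L"); crop(c,215,120,180,145,4,"R")
```

```text
(no output)
```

View pics/L.png

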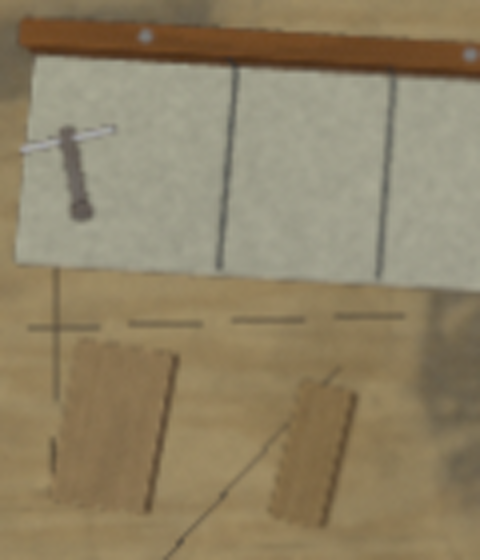

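View pics/R.png

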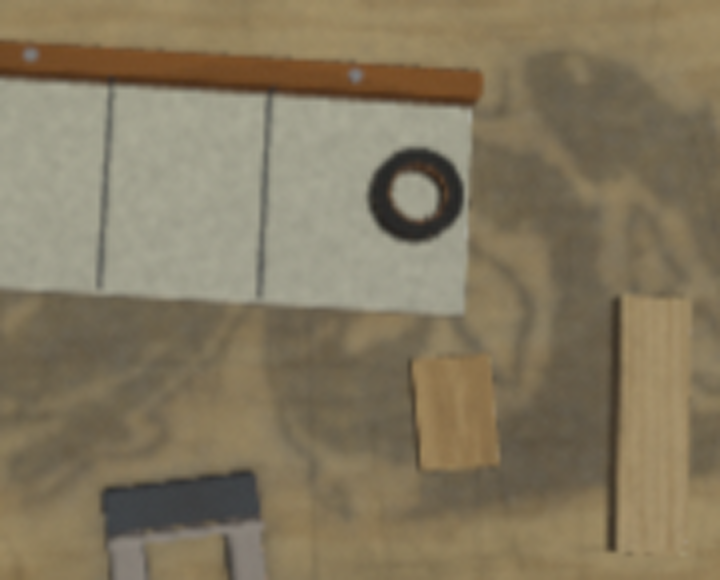

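Create m.py:
```python
from h import *
def quad(c,pts,o,z):
    P=world(c,uncrop(pts,*o),z)[:,:2]   # FL FR NR NL
    ax=(P[0]+P[1]-P[2]-P[3])/2; w=(P[0]+P[3]-P[1]-P[2])/2
    return P.mean(0).round(4),"yaw(deg from x) %.1f"%np.degrees(np.arctan2(ax[1],ax[0])),"L %.4f W %.4f"%(np.hypot(*ax),np.hypot(*w))
```

Run:
```python
from m import *
c=read_camera("top"); L=(105,120,4);R=(215,120,4)
print(100,quad(c,[(79,340),(177,354),(148,512),(53,497)],L,.018))
print(85,quad(c,[(307,380),(355,393),(323,527),(270,514)],L,.032))
print(70,quad(c,[(413,359),(491,355),(499,465),(420,470)],R,.012))
print(160,quad(c,[(623,297),(691,298),(687,552),(617,551)],R,.022))
W=world(c,np.r_[uncrop([(235,66),(219,268),(392,75),(379,276),(15,263)],*L),uncrop([(111,83),(100,287),(270,93),(260,296),(464,313)],*R)],.012)[:,:2]
print(W.round(4))
# rigid fit: board coords -> world, using line y's and near ends
B=np.array([(.057,.15),(-.075,.15),(.057,.05),(-.075,.05),(-.075,.28),(.057,-.05),(-.075,-.05),(.057,-.15),(-.075,-.15),(-.075,-.28)])
b=B-B.mean(0);w=W-W.mean(0)
a=np.arctan2((b[:,0]*w[:,1]-b[:,1]*w[:,0]).sum(),(b*w).sum())
r=np.array([[np.cos(a),-np.sin(a)],[np.sin(a),np.cos(a)]]);t=W.mean(0)-r@B.mean(0)
print("board",t.round(4),np.degrees(a).round(2));print(((B@r.T+t-W)*1e3).round(1))
for n,l,y in(160,.16,-.15),(100,.1,-.05),(85,.085,.05),(70,.07,.15): print(n,(r@[.057-l/2,y]+t).round(4))
print("vise",world(c,uncrop([(105,490),(258,473)],*R),.03).round(3))
```

```text
100 (array([0.443 , 0.2649]), 'yaw(deg from x) -9.2', 'L 0.0974 W 0.0604')
85 (array([0.4242, 0.14  ]), 'yaw(deg from x) -14.5', 'L 0.0826 W 0.0315')
70 (array([ 0.4437, -0.2172]), 'yaw(deg from x) 1.8', 'L 0.0688 W 0.0495')
160 (array([ 0.434 , -0.3396]), 'yaw(deg from x) -4.0', 'L 0.1576 W 0.0438')
[[ 0.6689  0.1943]
 [ 0.5401  0.2027]
 [ 0.6616  0.0949]
 [ 0.5336  0.1031]
 [ 0.5452  0.3307]
 [ 0.6552 -0.0055]
 [ 0.5253  0.003 ]
 [ 0.6476 -0.1062]
 [ 0.5182 -0.0966]
 [ 0.5056 -0.2246]]
board [0.6023 0.048 ] -4.06
[[ 0.8 -0.7]
 [-2.   0.2]
 [ 1.1 -1.1]
 [-2.6  0.1]
 [ 2.1  1.9]
 [ 0.4 -0.4]
 [-1.3  0.4]
 [ 0.9  0.5]
 [-1.3  0.3]
 [ 2.  -1.3]]
160 [ 0.5687 -0.1   ]
100 [ 0.6057 -0.0024]
85 [0.6203 0.0969]
70 [0.6348 0.1961]
vise [[ 0.4    0.001  0.03 ]
 [ 0.409 -0.091  0.03 ]]
```

Create go.py:
```python
import sys; from h import *
from scipy.spatial.transform import Rotation as Ro
x,y,z,yaw=map(float,sys.argv[1:5]); s=read_state()
M=Ro.from_rotvec(s["orientation"]).as_matrix(); cur=np.degrees(np.arctan2(-M[1,0],-M[0,0]))
yw=np.radians(yaw); d=np.array([x,y,z])-s["tool_pos"]; c,n=np.cos(yw),np.sin(yw)
print("t %.1f yaw %.2f tilt %.4f open %.4f"%(s["t"],cur,M[2,2]+1,s["opening"]),"pos",np.round(s["tool_pos"],4),"q",np.round(s["q"],2))
print("turn %.3f then dxyz"%np.radians(cur-yaw),np.round([-c*d[0]-n*d[1],-n*d[0]+c*d[1],-d[2]],4))
```

```bash
python3 go.py .443 .265 .17 -9.2
```

```text
t 0.2 yaw -24.39 tilt 0.0000 open 0.0927 pos [0.2476 0.5462 0.24  ] q [ 1.06  0.13  1.49  0.    1.52 -0.09]
turn -0.265 then dxyz [-0.2378 -0.2463  0.07  ]
```

The rows are not in the units I measure in: shifts go in shares of 50 mm and turns go in shares of pi/2 rad. I convert before sending: -0.031 m is -0.62, -0.03 m is -0.6, -0.133 rad / 1.5708 = -0.0847.

>>> {"method": "inch_along", "body": {"ticks": [[[0.093, 0, 0, 0, -0.0847], [0.093, 0, 0, 0, -0.084], [0.093, -0.6, -0.62, 0.2, 0], [0.093, -0.6, -0.62, 0.2, 0], [0.093, -0.6, -0.62, 0.2, 0], [0.093, -0.6, -0.62, 0.2, 0], [0.093, -0.6, -0.62, 0.2, 0], [0.093, -0.6, -0.62, 0.2, 0], [0.093, -0.6, -0.62, 0.2, 0], [0.093, -0.556, -0.586, 0, 0], [0.093, 0, 0, 0, 0], [0.093, 0, 0, 0, 0]]], "grip_n": 30}}

```text
t: 1.4
tool_pos: [0.4433, 0.2647, 0.1706]
orientation: [-0.256, -3.131, -0.0]
force: [-0.3, -0.1, -0.6]
opening: 0.0928
gripper_force: 0.0
```

```bash
python3 go.py .443 .265 .17 -9.2
```

Run:
```python
from h import *
c=read_camera("wrist"); crop(c,0,0,512,384,1,"w1"); print(c["fx"],c["dist"],c["R"],c["t"])
```

```text
t 1.4 yaw -9.36 tilt 0.0000 open 0.0928 pos [0.4433 0.2647 0.1706] q [ 0.44 -0.05  1.8   0.    1.39 -0.97]
turn -0.003 then dxyz [0.0004 0.0002 0.0006]
328.31105589314586 [-0.02754131  0.          0.          0.          0.        ] [[ 1.62931519e-01  9.86637184e-01  6.21688616e-04]
 [ 9.48415915e-01 -1.56793347e-01  2.75541463e-01]
 [ 2.71956929e-01 -4.43047696e-02 -9.61288987e-01]] [-0.33306    -0.39246064  0.21529429]
```

View pics/w1.png

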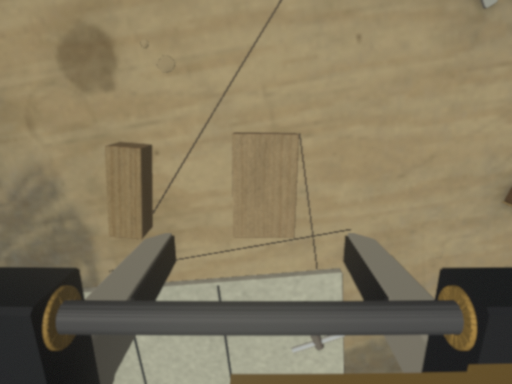

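Run:
```python
from m import *
c=read_camera("wrist"); o=(0,0,1)
print(100,quad(c,[(295.5,238),(234,238),(233,132.5),(300,133)],o,.018))
print(85,quad(c,[(143,238),(110.5,237),(107,147),(141,149)],o,.032))
```

```text
100 (array([0.4432, 0.2712]), 'yaw(deg from x) -9.9', 'L 0.1013 W 0.0600')
85 (array([0.4254, 0.146 ]), 'yaw(deg from x) -14.0', 'L 0.0837 W 0.0300')
```

To row units: 0.04 m is 0.8, 0.003 m is 0.06, 0.005 rad / 1.5708 = 0.0032.

>>> {"method": "inch_along", "body": {"ticks": [[[0.093, 0, 0.06, 0.8, 0.0032], [0.093, 0, 0, 0.8, 0], [0.093, 0, 0, 0.8, 0], [0.093, 0, 0, 0.51, 0], [0.093, 0, 0, 0, 0], [0.05, 0, 0, 0, 0], [0.05, 0, 0, 0, 0], [0.05, 0, 0, 0, 0], [0.05, 0, 0, 0, 0], [0.05, 0, 0, 0, 0], [0.05, 0, 0, 0, 0], [0.05, 0, 0, 0, 0]]], "grip_n": 30}}

```text
t: 2.7
tool_pos: [0.4436, 0.2684, 0.0254]
orientation: [0.26, 3.131, 0.001]
force: [-0.9, 1.1, 1.8]
opening: 0.0597
gripper_force: 30.0
```

```bash
python3 go.py .443 .268 .025 -9.6
```

```text
t 2.7 yaw -9.51 tilt 0.0000 open 0.0597 pos [0.4436 0.2684 0.0254] q [ 0.44  0.13  1.9   0.    1.11 -0.96]
turn 0.002 then dxyz [ 0.0006 -0.0005  0.0004]
```

To row units: -0.035 m is -0.7, -0.0325 m is -0.65, -0.095 rad / 1.5708 = -0.0605.

>>> {"method": "inch_along", "body": {"ticks": [[[0.05, 0, 0, -0.6, 0], [0.05, 0, 0, -0.7, 0], [0.05, 0, 0, -0.6, -0.0605], [0.05, -0.4, -0.65, 0, 0], [0.05, -0.4, -0.65, 0, 0], [0.05, -0.4, -0.65, 0, 0], [0.05, -0.4, -0.65, 0, 0], [0.05, -0.4, -0.65, 0, 0], [0.05, -0.4, -0.65, 0, 0], [0.05, -0.4, -0.65, 0, 0], [0.05, -0.4, -0.65, 0, 0], [0.05, 0, 0, 0, 0], [0.05, 0, 0, 0, 0]]]}}

```text
t: 4.0
tool_pos: [0.5846, -0.0033, 0.1197]
orientation: [-0.115, -3.139, -0.0]
force: [-1.2, 0.9, -1.6]
opening: 0.0596
gripper_force: 30.0
```

```bash
python3 go.py .585 -.0024 .12 -4.06
```

Run:
```python
from h import *
c=read_camera("wrist"); crop(c,60,110,400,274,2,"w2")
```

```text
t 4.0 yaw -4.18 tilt 0.0000 open 0.0596 pos [ 0.5846 -0.0033  0.1197] q [-0.09  0.18  1.66  0.    1.3  -1.59]
turn -0.002 then dxyz [-0.0003  0.001  -0.0003]
```

View pics/w2.png

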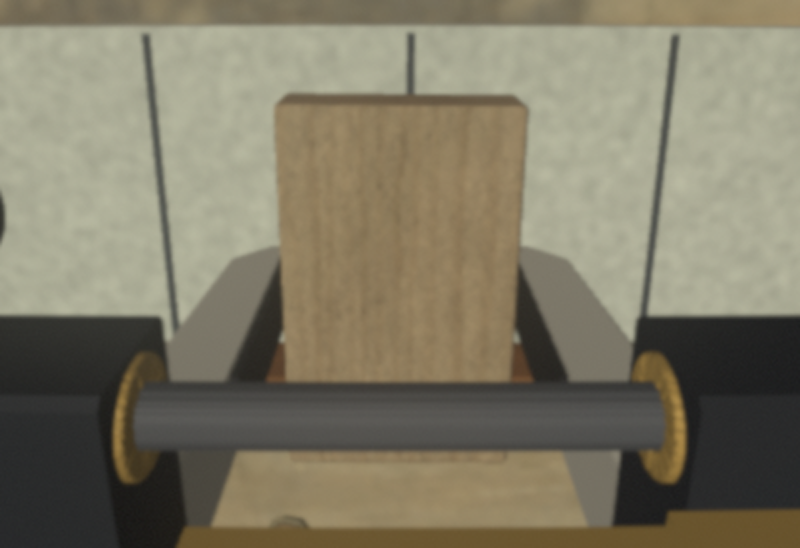

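Create lines.py:
```python
from h import *
from scipy.spatial.transform import Rotation as Ro
def tool(P):
    s=read_state(); M=Ro.from_rotvec(s["orientation"]).as_matrix(); return ((P-s["tool_pos"])@M*1e3).round(1)
def rep(name,o,pts,z):
    c=read_camera("wrist"); P=world(c,uncrop(pts,*o),z); print(name,"world",P[:,:2].round(4).tolist(),"tool mm",tool(P)[:,:2].tolist())
```

Run:
```python
from lines import *
o=(60,110,2)
rep("lines",o,[(147,36),(173,310),(411,36),(411,92),(676,36),(644,312)],.012)
rep("near edge",o,[(200,25),(600,25)],.012)
rep("piece near corners",o,[(275,105),(527,105)],.1125)
```

```text
lines world [[0.5184, -0.0937], [0.6327, -0.1029], [0.5258, 0.006], [0.547, 0.0046], [0.5328, 0.1063], [0.6482, 0.0976]] tool mm [[59.0, -96.4], [-55.6, -97.5], [58.7, 3.6], [37.4, 3.7], [58.8, 104.1], [-57.0, 103.7]]
near edge world [[0.5159, -0.0725], [0.5266, 0.0778]] tool mm [[63.1, -75.6], [63.0, 75.1]]
piece near corners world [[0.5322, -0.0274], [0.5364, 0.0314]] tool mm [[50.1, -29.6], [50.0, 29.4]]
```

To row units: 0.04 m is 0.8, 0.0365 m is 0.73.

>>> {"method": "inch_along", "body": {"ticks": [[[0.05, 0, 0.05, 0.8, 0], [0.05, 0, 0, 0.73, 0], [0.05, 0, 0, 0, 0], [0.05, 0, 0, 0, 0]]]}}

```text
t: 4.6
tool_pos: [0.5842, 0.0008, 0.0438]
orientation: [-0.109, -3.138, -0.0]
force: [0.2, 0.8, -0.3]
opening: 0.06
gripper_force: 30.0
```

```bash
python3 go.py .585 -.0024 .043 -4.06
```

Run:
```python
from h import *
c=read_camera("wrist"); crop(c,60,40,400,260,2,"w3")
```

```text
t 4.6 yaw -3.99 tilt 0.0000 open 0.0600 pos [0.5842 0.0008 0.0438] q [-0.09  0.27  1.71  0.    1.17 -1.59]
turn 0.001 then dxyz [-0.001  -0.0032  0.0008]
```

View pics/w3.png

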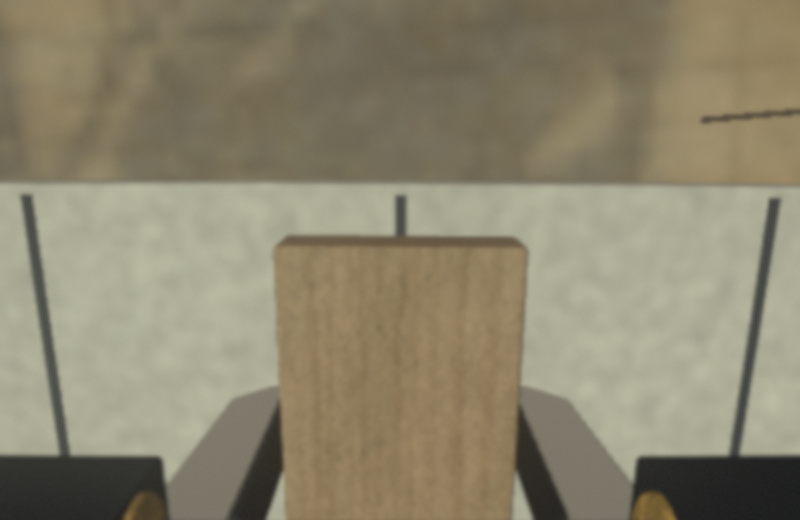

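Run:
```python
from lines import *
o=(60,40,2)
rep("lines",o,[(27,198),(64,450),(401,198),(401,235),(774,201),(738,450)],.012)
rep("near edge",o,[(50,183),(750,184)],.012)
rep("piece near corners",o,[(275,246),(527,246)],.0365)
```

```text
lines world [[0.52, -0.0961], [0.5951, -0.102], [0.5274, 0.0047], [0.5373, 0.004], [0.535, 0.1055], [0.6095, 0.1011]] tool mm [[59.3, -100.9], [-16.0, -101.5], [59.0, 0.2], [49.0, 0.2], [58.5, 101.3], [-16.1, 102.2]]
near edge world [[0.5173, -0.0895], [0.5309, 0.0987]] tool mm [[62.8, -94.3], [62.5, 94.4]]
piece near corners world [[0.5351, -0.0261], [0.5393, 0.0335]] tool mm [[49.4, -29.8], [49.4, 30.0]]
```

>>> {"method": "inch_along", "body": {"ticks": [[[0.05, -0.1, 0, 0.1, 0], [0.05, -0.1, 0, 0, 0], [0.05, -0.1, 0, 0, 0], [0.05, -0.04, 0, 0, 0], [0.05, 0, 0, 0, 0]]]}}

```text
t: 5.3
tool_pos: [0.6024, -0.0013, 0.0387]
orientation: [0.111, 3.139, -0.0]
force: [-0.2, 0.1, -0.6]
opening: 0.0595
gripper_force: 30.0
```

To row units: -0.001 m is -0.02.

>>> {"method": "inch_along", "body": {"ticks": [[[0.05, -0.02, 0, 0, 0], [0.05, -0.02, 0, 0, 0], [0.05, 0, 0, 0, 0]]]}}

```text
t: 5.6
tool_pos: [0.6035, -0.0013, 0.0384]
orientation: [-0.111, -3.139, 0.0]
force: [-1.8, -0.2, -1.2]
opening: 0.0597
gripper_force: 30.0
```

>>> {"method": "inch_along", "body": {"ticks": [[[0.05, -0.02, 0, 0, 0], [0.05, 0, 0, 0, 0]]]}}

```text
t: 5.8
tool_pos: [0.6036, -0.0014, 0.0381]
orientation: [-0.111, -3.137, 0.0]
force: [-6.5, -0.9, 2.2]
opening: 0.0597
gripper_force: 30.0
```

>>> {"method": "inch_along", "body": {"ticks": [[[0.05, -0.02, 0, 0, 0], [0.05, 0, 0, 0, 0]]]}}

```text
t: 6.0
tool_pos: [0.6037, -0.0014, 0.0378]
orientation: [-0.111, -3.135, 0.0]
force: [-9.7, -0.1, 2.8]
opening: 0.0597
gripper_force: 30.0
```

To row units: -0.04 m is -0.8, -0.03 m is -0.6.

>>> {"method": "inch_along", "body": {"ticks": [[[0.05, 0, 0, 0.01, 0], [0.05, 0, 0, 0, 0], [0.078, 0, 0, 0, 0], [0.078, 0, 0, 0, 0], [0.078, 0, 0, 0, 0], [0.078, 0.02, 0, -0.2, 0], [0.078, 0, 0, -0.6, 0], [0.078, 0, 0, -0.8, 0], [0.078, 0, 0, -0.8, 0], [0.078, 0, 0, 0, 0]]]}}

```text
t: 7.0
tool_pos: [0.6093, -0.0017, 0.1669]
orientation: [0.111, 3.127, -0.001]
force: [0.6, -0.6, 0.6]
opening: 0.078
gripper_force: 0.0
```

```bash
python3 go.py .425 .143 .12 -14.2
```

```text
t 7.0 yaw -4.05 tilt 0.0001 open 0.0780 pos [ 0.6093 -0.0017  0.1669] q [-0.09  0.19  1.56  0.    1.38 -1.59]
turn 0.177 then dxyz [0.2142 0.0951 0.0469]
```

To row units: 0.036 m is 0.72, 0.034 m is 0.68, 0.09 rad / 1.5708 = 0.0573.

>>> {"method": "inch_along", "body": {"ticks": [[[0.07, 0, 0, 0, 0.0573], [0.07, 0, 0, 0, 0.0554], [0.07, 0.72, 0.32, 0, 0], [0.07, 0.72, 0.32, 0, 0], [0.07, 0.72, 0.32, 0, 0], [0.07, 0.72, 0.32, 0, 0], [0.07, 0.72, 0.32, 0, 0], [0.07, 0.68, 0.3, 0.4, 0], [0.07, 0, 0, 0.4, 0], [0.07, 0, 0, 0, 0]]]}}

```text
t: 8.0
tool_pos: [0.4183, 0.1434, 0.1159]
orientation: [-0.385, -3.114, 0.002]
force: [-0.1, 0.0, -0.2]
opening: 0.07
gripper_force: 0.0
```

```bash
python3 go.py .425 .143 .12 -14.2
```

Run:
```python
from h import *
print(read_state()["orientation"])
c=read_camera("wrist"); crop(c,60,40,400,260,2,"w4")
```

```text
t 8.0 yaw -14.09 tilt 0.0000 open 0.0700 pos [0.4183 0.1434 0.1159] q [ 0.21 -0.21  2.05 -0.    1.3  -1.11]
turn 0.002 then dxyz [-0.0066  0.0012 -0.0041]
[-3.84990961e-01 -3.11442774e+00  1.99856086e-03]
```

View pics/w4.png

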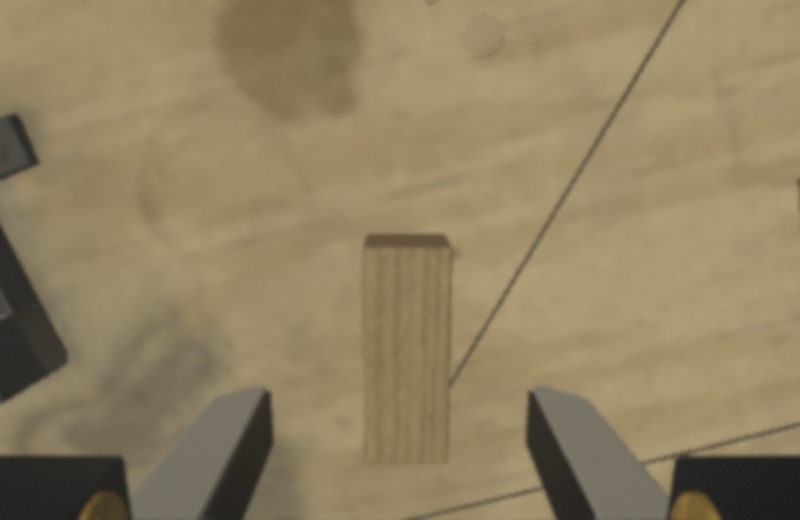

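Run:
```python
from lines import *; from m import quad
c=read_camera("wrist"); o=(60,40,2)
print(quad(c,[(448,463),(365,463),(362,247),(452,247)],o,.032))
rep("c",o,[(448,463),(365,463),(362,247),(452,247)],.032)
```

```text
(array([0.427 , 0.1439]), 'yaw(deg from x) -14.1', 'L 0.0851 W 0.0322')
c world [[0.4742, 0.149], [0.4662, 0.1174], [0.3833, 0.1386], [0.3912, 0.1697]] tool mm [[-49.4, 18.7], [-49.4, -13.9], [36.2, -13.7], [36.2, 18.3]]
```

To row units: 0.04 m is 0.8, 0.03 m is 0.6.

>>> {"method": "inch_along", "body": {"ticks": [[[0.07, -0.132, 0.04, 0.6, 0], [0.07, 0, 0, 0.8, 0], [0.07, 0, 0, 0.36, 0], [0.07, 0, 0, 0, 0], [0.02, 0, 0, 0, 0], [0.02, 0, 0, 0, 0], [0.02, 0, 0, 0, 0], [0.02, 0, 0, 0, 0], [0.02, 0, 0, 0, 0], [0.02, 0, 0, 0, 0], [0.02, 0, 0, 0, 0]]], "grip_n": 30}}

```text
t: 9.25
tool_pos: [0.428, 0.1436, 0.0307]
orientation: [0.388, 3.117, 0.0]
force: [-0.3, -0.2, 6.0]
opening: 0.0319
gripper_force: 30.0
```

```bash
python3 go.py .601 .101 .12 -4.1
```

```text
t 9.2 yaw -14.19 tilt 0.0000 open 0.0319 pos [0.428  0.1436 0.0307] q [ 0.21 -0.06  2.09 -0.    1.11 -1.11]
turn -0.176 then dxyz [-0.1756 -0.0302 -0.0893]
```

To row units: -0.04 m is -0.8, -0.03 m is -0.6, -0.088 rad / 1.5708 = -0.056.

>>> {"method": "inch_along", "body": {"ticks": [[[0.02, 0, 0, -0.6, 0], [0.02, 0, 0, -0.8, -0.056], [0.02, 0, 0, -0.4, -0.056], [0.02, -0.7, -0.12, 0, 0], [0.02, -0.7, -0.12, 0, 0], [0.02, -0.7, -0.12, 0, 0], [0.02, -0.7, -0.12, 0, 0], [0.02, -0.7, -0.12, 0, 0], [0.02, 0, 0, 0, 0], [0.02, 0, 0, 0, 0]]]}}

```text
t: 10.25
tool_pos: [0.5997, 0.1008, 0.119]
orientation: [-0.114, -3.137, 0.0]
force: [-0.9, 0.3, -1.3]
opening: 0.032
gripper_force: 30.0
```

```bash
python3 go.py .600 .1001 .0465 -4.1
```

```text
t 10.2 yaw -4.15 tilt 0.0000 open 0.0320 pos [0.5997 0.1008 0.119 ] q [ 0.08  0.24  1.59  0.    1.31 -1.42]
turn -0.001 then dxyz [-0.0003 -0.0007  0.0725]
```

To row units: 0.04 m is 0.8, 0.0325 m is 0.65.

>>> {"method": "inch_along", "body": {"ticks": [[[0.02, 0, -0.01, 0.8, 0], [0.02, 0, 0, 0.65, 0], [0.02, 0, 0, 0, 0], [0.02, 0, 0, 0, 0]]]}}

```text
t: 10.65
tool_pos: [0.5987, 0.1009, 0.0477]
orientation: [-0.112, -3.138, 0.0]
force: [0.3, 0.1, 0.3]
opening: 0.0317
gripper_force: 30.0
```

```bash
python3 go.py .600 .1001 .0445 -4.1
```

Run:
```python
from h import *
c=read_camera("wrist"); crop(c,60,0,400,260,2,"w5")
```

```text
t 10.7 yaw -4.08 tilt 0.0000 open 0.0317 pos [0.5987 0.1009 0.0477] q [ 0.08  0.32  1.64  0.    1.19 -1.42]
turn 0.000 then dxyz [-0.0014 -0.0007  0.0032]
```

View pics/w5.png

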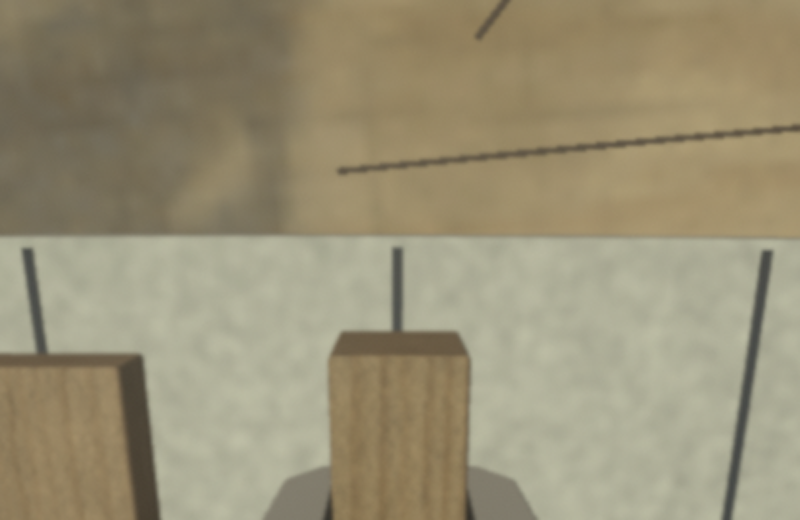

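To row units: -0.006 m is -0.12, -0.005 m is -0.1.

>>> {"method": "inch_along", "body": {"ticks": [[[0.02, -0.12, -0.01, 0.08, 0], [0.02, -0.12, 0, 0, 0], [0.02, -0.1, 0, 0, 0], [0.02, 0, 0, 0, 0]]]}}

```text
t: 11.1
tool_pos: [0.6181, 0.0987, 0.0443]
orientation: [0.113, 3.138, 0.0]
force: [-0.2, 0.0, -0.0]
opening: 0.0318
gripper_force: 30.0
```

>>> {"method": "inch_along", "body": {"ticks": [[[0.02, -0.02, 0, 0, 0], [0.02, -0.02, 0, 0, 0], [0.02, 0, 0, 0, 0]]]}}

```text
t: 11.4
tool_pos: [0.6189, 0.0987, 0.0435]
orientation: [-0.113, -3.139, 0.0]
force: [0.5, 0.3, -0.2]
opening: 0.0316
gripper_force: 30.0
```

>>> {"method": "inch_along", "body": {"ticks": [[[0.02, -0.02, 0, 0, 0], [0.02, 0, 0, 0, 0]]]}}

```text
t: 11.6
tool_pos: [0.62, 0.0986, 0.0437]
orientation: [0.113, 3.139, 0.0]
force: [0.2, 0.2, -0.5]
opening: 0.0317
gripper_force: 30.0
```

To row units: -0.001 m is -0.02.

>>> {"method": "inch_along", "body": {"ticks": [[[0.02, -0.02, 0, 0, 0], [0.02, 0, 0, 0, 0]]]}}

```text
t: 11.8
tool_pos: [0.621, 0.0985, 0.0437]
orientation: [0.113, 3.139, -0.0]
force: [0.6, 0.2, -0.5]
opening: 0.0316
gripper_force: 30.0
```

To row units: -0.001 m is -0.02.

>>> {"method": "inch_along", "body": {"ticks": [[[0.02, -0.02, 0, 0, 0], [0.02, 0, 0, 0, 0]]]}}

```text
t: 12.0
tool_pos: [0.6212, 0.0986, 0.0434]
orientation: [-0.113, -3.138, -0.0]
force: [-4.4, 0.1, 2.2]
opening: 0.0316
gripper_force: 30.0
```

>>> {"method": "inch_along", "body": {"ticks": [[[0.02, -0.02, 0, 0, 0], [0.02, 0, 0, 0, 0]]]}}

```text
t: 12.2
tool_pos: [0.6212, 0.0986, 0.043]
orientation: [-0.112, -3.136, 0.0]
force: [-8.4, 0.6, 4.8]
opening: 0.0319
gripper_force: 30.0
```

To row units: -0.04 m is -0.8, -0.03 m is -0.6.

>>> {"method": "inch_along", "body": {"ticks": [[[0.02, 0, 0, 0.006, 0], [0.055, 0, 0, 0, 0], [0.055, 0, 0, 0, 0], [0.055, 0, 0, 0, 0], [0.055, 0.02, 0, -0.2, 0], [0.055, 0, 0, -0.6, 0], [0.055, 0, 0, -0.8, 0], [0.055, 0, 0, -0.6, 0], [0.08, 0, 0, 0, 0]]]}}

```text
t: 13.1
tool_pos: [0.6257, 0.0987, 0.1609]
orientation: [0.112, 3.129, 0.002]
force: [0.6, 0.2, -0.1]
opening: 0.0596
gripper_force: 0.0
```

```bash
python3 go.py .440 -.215 .13 1.8
```

```text
t 13.1 yaw -4.11 tilt 0.0001 open 0.0596 pos [0.6257 0.0987 0.1609] q [ 0.08  0.26  1.49 -0.    1.38 -1.42]
turn -0.103 then dxyz [ 0.1955 -0.3077  0.0309]
```

To row units: -0.0385 m is -0.77, 0.025 m is 0.5, -0.103 rad / 1.5708 = -0.0656.

>>> {"method": "inch_along", "body": {"ticks": [[[0.085, 0, 0, 0, -0.0656], [0.085, 0.5, -0.77, 0, 0], [0.085, 0.5, -0.77, 0, 0], [0.085, 0.5, -0.77, 0, 0], [0.085, 0.5, -0.77, 0, 0], [0.085, 0.5, -0.77, 0, 0], [0.085, 0.5, -0.77, 0, 0], [0.085, 0.5, -0.77, 0.2, 0], [0.085, 0.4, -0.77, 0.2, 0], [0.085, 0, 0, 0.2, 0], [0.085, 0, 0, 0, 0]]]}}

```text
t: 14.2
tool_pos: [0.4353, -0.2156, 0.1219]
orientation: [0.044, -3.139, -0.003]
force: [-0.4, 0.1, 0.0]
opening: 0.085
gripper_force: 0.0
```

```bash
python3 go.py .440 -.215 .13 1.8
```

Run:
```python
from h import *
c=read_camera("wrist"); crop(c,60,40,400,280,2,"w6")
```

```text
t 14.2 yaw 1.62 tilt 0.0000 open 0.0850 pos [ 0.4353 -0.2156  0.1219] q [-0.57 -0.09  1.93  0.    1.3  -2.16]
turn -0.003 then dxyz [-0.0047  0.0004 -0.0081]
```

View pics/w6.png

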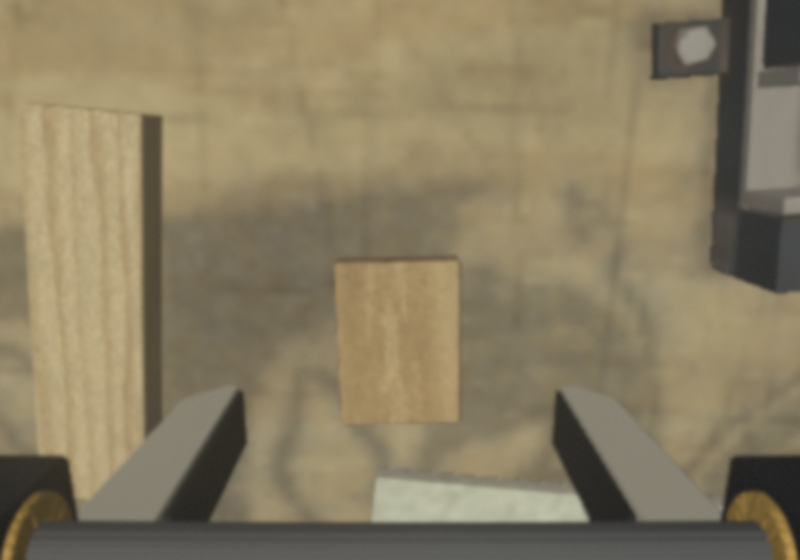

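Run:
```python
from lines import *; from m import quad
c=read_camera("wrist"); o=(60,40,2); q=[(458,421.5),(342,423),(335,263.5),(459,262.5)]
print(quad(c,q,o,.012)); rep("c",o,q,.012)
rep("160",o,[(25,107),(142,117),(143,440)],.022)
```

```text
(array([ 0.4456, -0.2152]), 'yaw(deg from x) 2.7', 'L 0.0688 W 0.0492')
c world [[0.48, -0.1886], [0.4822, -0.2379], [0.4131, -0.2412], [0.4112, -0.192]] tool mm [[-43.5, 24.6], [-44.1, -24.9], [25.0, -25.9], [25.3, 23.3]]
160 world [[0.3574, -0.3529], [0.3599, -0.3104], [0.4887, -0.3197]] tool mm [[84.7, -135.6], [80.8, -93.2], [-47.6, -106.7]]
```

To row units: 0.03 m is 0.6, -0.0102 m is -0.204, -0.01 rad / 1.5708 = -0.0064.

>>> {"method": "inch_along", "body": {"ticks": [[[0.085, -0.204, 0, 0.6, -0.0064], [0.085, 0, 0, 0.6, 0], [0.085, 0, 0, 0.6, 0], [0.085, 0, 0, 0.16, 0], [0.085, 0, 0, 0, 0], [0.085, 0, 0, 0, 0]]], "grip_n": 25}}

```text
t: 15.0
tool_pos: [0.4479, -0.2152, 0.0267]
orientation: [-0.066, 3.14, -0.001]
force: [0.0, 0.2, 0.5]
opening: 0.085
gripper_force: 0.0
```

```bash
python3 go.py .4455 -.2152 .024 2.3
```

```text
t 15.0 yaw 2.42 tilt 0.0000 open 0.0850 pos [ 0.4479 -0.2152  0.0267] q [-0.55  0.07  1.96  0.    1.1  -2.16]
turn 0.002 then dxyz [0.0024 0.0001 0.0027]
```

To row units: 0.0025 m is 0.05, 0.002 m is 0.04.

>>> {"method": "inch_along", "body": {"ticks": [[[0.085, 0.04, 0, 0.05, 0], [0.04, 0, 0, 0, 0], [0.04, 0, 0, 0, 0], [0.04, 0, 0, 0, 0], [0.04, 0, 0, 0, 0], [0.04, 0, 0, 0, 0], [0.04, 0, 0, 0, 0], [0.04, 0, 0, 0, 0]]], "grip_n": 25}}

```text
t: 15.8
tool_pos: [0.4448, -0.2153, 0.0229]
orientation: [0.065, -3.141, 0.0]
force: [0.8, 1.0, 1.4]
opening: 0.0494
gripper_force: 25.0
```

```bash
python3 go.py .61 .1995 .12 -4.1
```

```text
t 15.8 yaw 2.36 tilt 0.0000 open 0.0494 pos [ 0.4448 -0.2153  0.0229] q [-0.55  0.07  1.97 -0.    1.1  -2.17]
turn 0.113 then dxyz [-0.1351  0.4255 -0.0971]
```

To row units: 0.0425 m is 0.85, -0.04 m is -0.8, 0.063 rad / 1.5708 = 0.0401.

>>> {"method": "inch_along", "body": {"ticks": [[[0.04, 0, 0, -0.6, 0], [0.04, 0, 0, -0.8, 0.0318], [0.04, 0, 0, -0.54, 0.0401], [0.04, -0.27, 0.85, 0, 0], [0.04, -0.27, 0.85, 0, 0], [0.04, -0.27, 0.85, 0, 0], [0.04, -0.27, 0.85, 0, 0], [0.04, -0.27, 0.85, 0, 0], [0.04, -0.27, 0.85, 0, 0], [0.04, -0.27, 0.85, 0, 0], [0.04, -0.27, 0.85, 0, 0], [0.04, -0.27, 0.85, 0, 0], [0.04, -0.27, 0.85, 0, 0], [0.04, 0, 0, 0, 0], [0.04, 0, 0, 0, 0]]]}}

```text
t: 17.3
tool_pos: [0.6096, 0.1999, 0.119]
orientation: [-0.109, -3.139, 0.001]
force: [-0.7, 0.1, 0.7]
opening: 0.0498
gripper_force: 25.0
```

```bash
python3 go.py .61 .1995 .042 -4.1
```

```text
t 17.3 yaw -3.99 tilt 0.0000 open 0.0498 pos [0.6096 0.1999 0.119 ] q [ 0.24  0.32  1.49 -0.    1.33 -1.26]
turn 0.002 then dxyz [-0.0004 -0.0003  0.077 ]
```

To row units: 0.04 m is 0.8, 0.037 m is 0.74, 0.002 rad / 1.5708 = 0.0013.

>>> {"method": "inch_along", "body": {"ticks": [[[0.04, 0, -0.008, 0.8, 0.0013], [0.04, 0, 0, 0.74, 0], [0.04, 0, 0, 0, 0], [0.04, 0, 0, 0, 0]]]}}

```text
t: 17.7
tool_pos: [0.6092, 0.1973, 0.0428]
orientation: [-0.118, -3.137, 0.001]
force: [-0.8, -0.5, 0.4]
opening: 0.05
gripper_force: 25.0
```

```bash
python3 go.py .61 .1995 .036 -4.1
```

Run:
```python
from h import *
c=read_camera("wrist"); crop(c,60,40,400,260,2,"w7")
```

```text
t 17.7 yaw -4.30 tilt 0.0000 open 0.0500 pos [0.6092 0.1973 0.0428] q [ 0.23  0.41  1.54 -0.    1.2  -1.26]
turn -0.004 then dxyz [-0.0007  0.0023  0.0068]
```

View pics/w7.png

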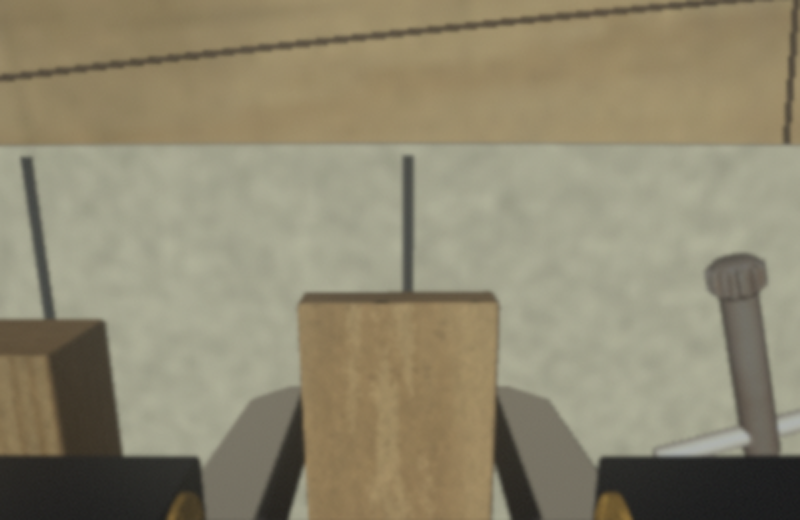

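To row units: -0.006 m is -0.12, -0.004 m is -0.08, -0.003 rad / 1.5708 = -0.0019.

>>> {"method": "inch_along", "body": {"ticks": [[[0.04, -0.12, 0.046, 0.06, -0.0019], [0.04, -0.12, 0, 0.06, 0], [0.04, -0.12, 0, 0, 0], [0.04, -0.08, 0, 0, 0], [0.04, 0, 0, 0, 0]]]}}

```text
t: 18.25
tool_pos: [0.6329, 0.1992, 0.0371]
orientation: [0.112, 3.139, 0.0]
force: [-0.1, -0.1, 0.4]
opening: 0.0496
gripper_force: 25.0
```

>>> {"method": "inch_along", "body": {"ticks": [[[0.04, -0.02, 0, 0, 0], [0.04, 0, 0, 0, 0]]]}}

```text
t: 18.45
tool_pos: [0.633, 0.1993, 0.0368]
orientation: [-0.111, -3.139, 0.0]
force: [-0.2, -0.2, -0.0]
opening: 0.0494
gripper_force: 25.0
```

>>> {"method": "inch_along", "body": {"ticks": [[[0.04, -0.02, 0, 0, 0], [0.04, 0, 0, 0, 0]]]}}

```text
t: 18.65
tool_pos: [0.6339, 0.1992, 0.0368]
orientation: [-0.111, -3.139, 0.0]
force: [-0.6, -0.9, -0.3]
opening: 0.0498
gripper_force: 25.0
```

To row units: -0.001 m is -0.02.

>>> {"method": "inch_along", "body": {"ticks": [[[0.04, -0.02, 0, 0, 0], [0.04, 0, 0, 0, 0]]]}}

```text
t: 18.85
tool_pos: [0.6341, 0.1992, 0.0365]
orientation: [-0.111, -3.138, 0.0]
force: [-5.2, 1.0, 2.4]
opening: 0.0499
gripper_force: 25.0
```

To row units: -0.04 m is -0.8, -0.03 m is -0.6.

>>> {"method": "inch_along", "body": {"ticks": [[[0.04, -0.01, 0, 0.026, 0], [0.04, 0, 0, 0, 0], [0.062, 0, 0, 0, 0], [0.062, 0, 0, 0, 0], [0.062, 0, 0, 0, 0], [0.062, 0.02, 0, -0.2, 0], [0.062, 0, 0, -0.6, 0], [0.062, 0, 0, -0.8, 0], [0.062, 0, 0, -0.8, 0], [0.062, 0, 0, 0, 0]]]}}

```text
t: 19.85
tool_pos: [0.6389, 0.2001, 0.165]
orientation: [0.111, 3.127, 0.005]
force: [0.1, -1.0, 1.0]
opening: 0.0617
gripper_force: 0.0
```

```bash
python3 go.py .430 -.338 .14 -4.1
```

Run:
```python
from h import *
c=read_camera("wrist"); crop(c,60,40,400,300,2,"w8")
```

```text
t 19.9 yaw -4.06 tilt 0.0001 open 0.0617 pos [0.6389 0.2001 0.165 ] q [ 0.23  0.35  1.38 -0.    1.41 -1.27]
turn 0.001 then dxyz [ 0.1699 -0.5517  0.025 ]
```

View pics/w8.png

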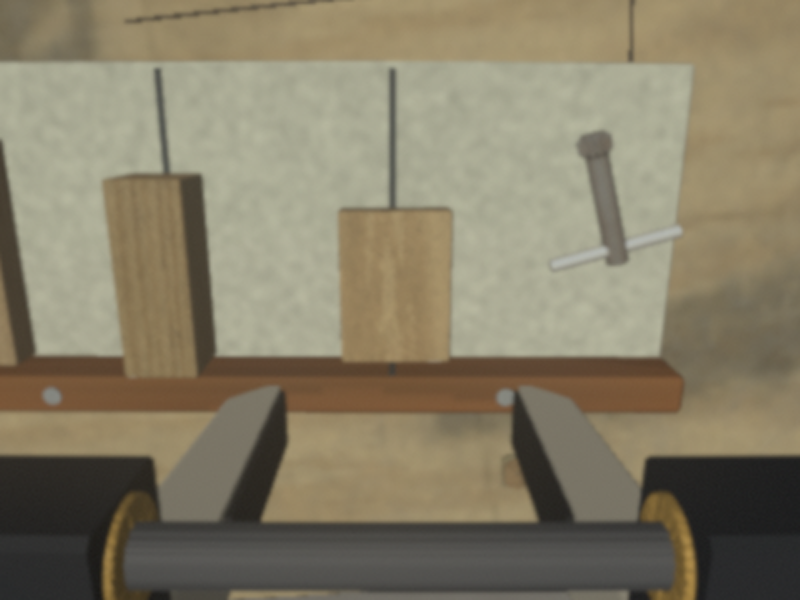

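The 70 sits square on its line (x 393, piece 339–452) against the fence; the key is undisturbed. Now the 160.

To row units: -0.046 m is -0.92, 0.014 m is 0.28.

>>> {"method": "inch_along", "body": {"ticks": [[[0.08, 0.28, -0.92, 0, 0], [0.08, 0.28, -0.92, 0, 0], [0.08, 0.28, -0.92, 0, 0], [0.08, 0.28, -0.92, 0, 0], [0.08, 0.28, -0.92, 0, 0], [0.08, 0.28, -0.92, 0, 0], [0.08, 0.28, -0.92, 0, 0], [0.08, 0.28, -0.92, 0, 0], [0.08, 0.28, -0.92, 0, 0], [0.08, 0.28, -0.92, 0, 0], [0.08, 0.28, -0.92, 0.2, 0], [0.08, 0.28, -0.92, 0.2, 0], [0.08, 0, 0, 0, 0], [0.08, 0, 0, 0, 0]]]}}

```text
t: 21.3
tool_pos: [0.4267, -0.3399, 0.1344]
orientation: [-0.116, -3.138, -0.003]
force: [-0.1, 0.7, -0.1]
opening: 0.0801
gripper_force: 0.0
```

```bash
python3 go.py .430 -.338 .14 -4.1
```

Run:
```python
from h import *
c=read_camera("wrist"); crop(c,60,0,400,300,2,"w9")
```

```text
t 21.3 yaw -4.22 tilt 0.0000 open 0.0801 pos [ 0.4267 -0.3399  0.1344] q [-0.77  0.06  1.76  0.    1.32 -2.26]
turn -0.002 then dxyz [-0.0032  0.0022 -0.0056]
```

View pics/w9.png

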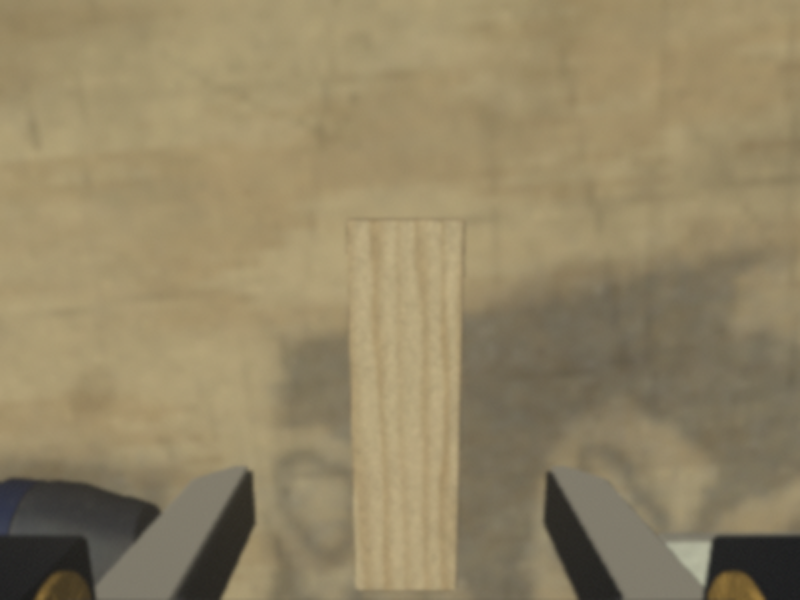

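Run:
```python
from lines import *; from m import quad
c=read_camera("wrist"); o=(60,0,2); q=[(456,590),(356,590),(348,221),(464,221)]
print(quad(c,q,o,.022)); rep("c",o,q,.022); rep("roll",o,[(158,510)],.03)
```

```text
(array([ 0.4358, -0.3371]), 'yaw(deg from x) -4.0', 'L 0.1595 W 0.0444')
c world [[0.5178, -0.3198], [0.5146, -0.3644], [0.3553, -0.3533], [0.3584, -0.3092]] tool mm [[-87.9, 24.8], [-87.8, -20.0], [71.9, -19.9], [71.8, 24.2]]
roll world [[0.4665, -0.4428]] tool mm [[-44.9, -101.5]]
```

The rows are not in the units I measure in: shifts go in shares of 50 mm and turns go in shares of pi/2 rad. I convert before sending: 0.04 m is 0.8, 0.002 m is 0.04, -0.002 rad / 1.5708 = -0.0013.

>>> {"method": "inch_along", "body": {"ticks": [[[0.08, -0.15, 0.04, 0.6, -0.0013], [0.08, 0, 0, 0.8, 0], [0.08, 0, 0, 0.76, 0], [0.08, 0, 0, 0, 0], [0.08, 0, 0, 0, 0], [0.035, 0, 0, 0, 0], [0.035, 0, 0, 0, 0], [0.035, 0, 0, 0, 0], [0.035, 0, 0, 0, 0], [0.035, 0, 0, 0, 0], [0.035, 0, 0, 0, 0], [0.035, 0, 0, 0, 0]]], "grip_n": 40}}

```text
t: 22.7
tool_pos: [0.4356, -0.3382, 0.0278]
orientation: [0.108, 3.14, -0.0]
force: [-0.4, 1.1, 3.8]
opening: 0.0446
gripper_force: 40.0
```

```bash
python3 go.py .54 -.0955 .12 -4.1
```

```text
t 22.7 yaw -3.95 tilt 0.0000 open 0.0446 pos [ 0.4356 -0.3382  0.0278] q [-0.75  0.21  1.81  0.    1.12 -2.26]
turn 0.003 then dxyz [-0.0868  0.2495 -0.0922]
```

To row units: 0.0415 m is 0.83, -0.04 m is -0.8, 0.003 rad / 1.5708 = 0.0019.

>>> {"method": "inch_along", "body": {"ticks": [[[0.035, 0, 0, -0.6, 0.0019], [0.035, 0, 0, -0.8, 0], [0.035, 0, 0, -0.44, 0], [0.035, -0.29, 0.83, 0, 0], [0.035, -0.29, 0.83, 0, 0], [0.035, -0.29, 0.83, 0, 0], [0.035, -0.29, 0.83, 0, 0], [0.035, -0.29, 0.83, 0, 0], [0.035, -0.29, 0.83, 0, 0], [0.035, 0, 0, 0, 0], [0.035, 0, 0, 0, 0]]]}}

```text
t: 23.8
tool_pos: [0.5401, -0.0952, 0.1191]
orientation: [-0.109, -3.139, 0.0]
force: [0.1, -0.3, -0.3]
opening: 0.0447
gripper_force: 40.0
```

```bash
python3 go.py .543 -.097 .046 -4.1
```

```text
t 23.8 yaw -3.96 tilt 0.0000 open 0.0447 pos [ 0.5401 -0.0952  0.1191] q [-0.27  0.08  1.76 -0.    1.29 -1.77]
turn 0.002 then dxyz [-0.003  -0.0016  0.0731]
```

To row units: 0.04 m is 0.8, 0.031 m is 0.62, 0.002 rad / 1.5708 = 0.0013.

>>> {"method": "inch_along", "body": {"ticks": [[[0.035, 0, -0.03, 0.8, 0.0013], [0.035, 0, 0, 0.62, 0], [0.035, 0, 0, 0, 0], [0.035, 0, 0, 0, 0]]]}}

```text
t: 24.2
tool_pos: [0.5391, -0.0985, 0.0484]
orientation: [-0.118, -3.137, -0.0]
force: [0.0, -1.0, -0.6]
opening: 0.0451
gripper_force: 40.0
```

```bash
python3 go.py .543 -.097 .042 -4.1
```

Run:
```python
from h import *
c=read_camera("wrist"); crop(c,0,40,512,290,1,"x"); im=cv2.imread("pics/x.png"); cv2.imwrite("pics/w10.png",cv2.resize(im,(800,453),interpolation=cv2.INTER_CUBIC))
```

```text
t 24.2 yaw -4.31 tilt 0.0000 open 0.0451 pos [ 0.5391 -0.0985  0.0484] q [-0.27  0.17  1.81 -0.    1.16 -1.77]
turn -0.004 then dxyz [-0.0038  0.0018  0.0064]
```

View pics/w10.png

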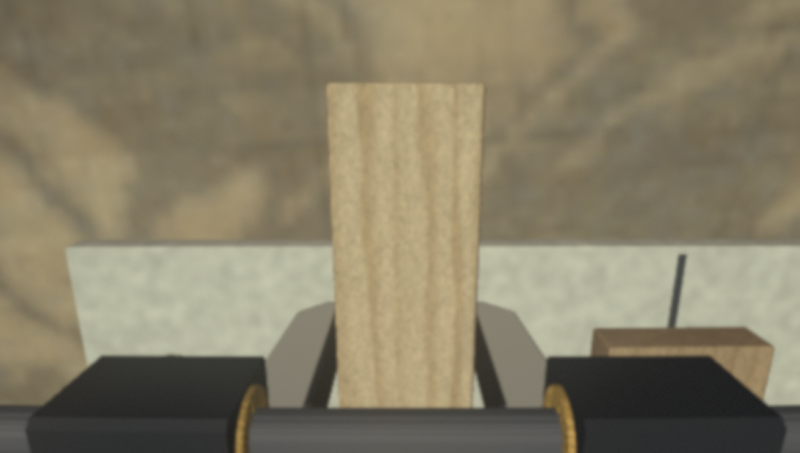

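Run:
```python
from lines import *
o=(0,40,1.5625)
rep("line-50",o,[(682.5,256),(672.5,326)],.012); rep("corner,edge",o,[(67,247),(700,245)],.012)
rep("piece near",o,[(327,84),(484,84)],.0424)
```

```text
line-50 world [[0.5281, 0.0061], [0.5566, 0.0044]] tool mm [[21.1, 103.5], [-7.6, 103.9]]
corner,edge world [[0.5082, -0.2244], [0.5253, 0.0128]] tool mm [[24.0, -128.0], [24.7, 109.8]]
piece near world [[0.4594, -0.1152], [0.4627, -0.0706]] tool mm [[80.8, -22.9], [80.7, 21.8]]
```

To row units: -0.006 m is -0.12, -0.004 m is -0.08, -0.004 rad / 1.5708 = -0.0025.

>>> {"method": "inch_along", "body": {"ticks": [[[0.035, -0.12, 0.052, 0.08, -0.0025], [0.035, -0.12, 0, 0.04, 0], [0.035, -0.12, 0, 0, 0], [0.035, -0.08, 0, 0, 0], [0.035, 0, 0, 0, 0]]]}}

```text
t: 24.9
tool_pos: [0.5629, -0.0965, 0.0426]
orientation: [0.109, 3.139, -0.0]
force: [0.9, 0.6, -1.2]
opening: 0.0449
gripper_force: 40.0
```

>>> {"method": "inch_along", "body": {"ticks": [[[0.035, -0.02, 0, 0, 0], [0.035, 0, 0, 0, 0]]]}}

```text
t: 25.1
tool_pos: [0.5631, -0.0965, 0.0425]
orientation: [-0.11, -3.139, -0.0]
force: [-0.1, -0.1, -0.9]
opening: 0.0446
gripper_force: 40.0
```

>>> {"method": "inch_along", "body": {"ticks": [[[0.035, -0.02, 0, 0, 0], [0.035, 0, 0, 0, 0]]]}}

```text
t: 25.3
tool_pos: [0.5642, -0.0966, 0.0426]
orientation: [0.11, 3.14, -0.0]
force: [-0.6, 0.3, -0.9]
opening: 0.0448
gripper_force: 40.0
```

>>> {"method": "inch_along", "body": {"ticks": [[[0.035, -0.02, -0.014, 0.02, 0], [0.035, 0, 0, 0, 0]]]}}

```text
t: 25.5
tool_pos: [0.5651, -0.0975, 0.0414]
orientation: [-0.11, -3.14, 0.0]
force: [0.6, 0.5, -0.8]
opening: 0.0448
gripper_force: 40.0
```

>>> {"method": "inch_along", "body": {"ticks": [[[0.035, -0.02, 0, 0, 0], [0.035, 0, 0, 0, 0]]]}}

```text
t: 25.7
tool_pos: [0.5662, -0.0975, 0.0416]
orientation: [0.11, 3.14, -0.0]
force: [0.2, 0.3, -0.3]
opening: 0.0447
gripper_force: 40.0
```

To row units: -0.001 m is -0.02.

>>> {"method": "inch_along", "body": {"ticks": [[[0.035, -0.02, 0, 0, 0], [0.035, 0, 0, 0, 0]]]}}

```text
t: 25.9
tool_pos: [0.5673, -0.0975, 0.0416]
orientation: [0.11, 3.14, -0.0]
force: [0.8, 0.3, -1.1]
opening: 0.0444
gripper_force: 40.0
```

>>> {"method": "inch_along", "body": {"ticks": [[[0.035, -0.02, 0, 0, 0], [0.035, 0, 0, 0, 0]]]}}

```text
t: 26.1
tool_pos: [0.5677, -0.0975, 0.0413]
orientation: [-0.11, -3.139, -0.0]
force: [-1.8, 1.6, -0.2]
opening: 0.0443
gripper_force: 40.0
```

To row units: -0.04 m is -0.8, -0.03 m is -0.6.

>>> {"method": "inch_along", "body": {"ticks": [[[0.035, -0.02, 0, 0.03, 0], [0.035, 0, 0, 0, 0], [0.056, 0, 0, 0, 0], [0.056, 0, 0, 0, 0], [0.056, 0, 0, 0, 0], [0.056, 0.02, 0, -0.2, 0], [0.056, 0, 0, -0.6, 0], [0.056, 0, 0, -0.8, 0], [0.056, -0.4, 0, -0.8, 0], [0.056, -0.6, 0.2, -0.8, 0], [0.056, -0.6, 0.4, -0.6, 0], [0.056, 0, 0.4, 0, 0], [0.056, 0, 0, 0, 0], [0.056, 0, 0, 0, 0]]]}}

```text
t: 27.5
tool_pos: [0.6505, -0.0533, 0.2292]
orientation: [-0.108, -3.139, 0.0]
force: [-0.4, -0.1, 0.9]
opening: 0.0559
gripper_force: 0.0
```

```bash
python3 go.py .64 -.05 .23 -4.1
```

Run:
```python
from h import *
c=read_camera("wrist"); crop(c,56,40,400,300,2,"w11")
```

```text
t 27.5 yaw -3.94 tilt 0.0000 open 0.0559 pos [ 0.6505 -0.0533  0.2292] q [-0.16  0.28  1.34 -0.    1.52 -1.66]
turn 0.003 then dxyz [ 0.0107  0.0025 -0.0008]
```

View pics/w11.png

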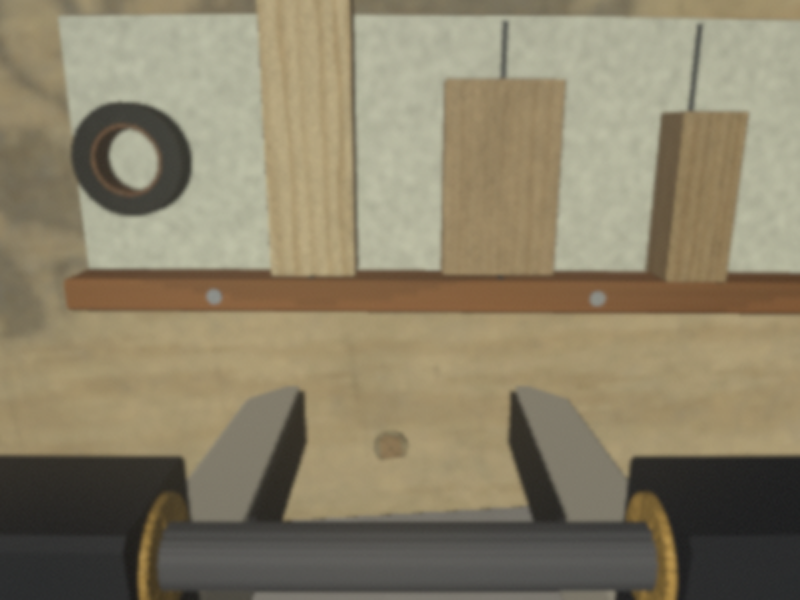

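Run:
```python
from lines import *
o=(56,40,2)
rep("corner",o,[(60,16),(88,268)],.012)
rep("160 near,far",o,[(258,15),(354,15),(270,273),(356,273)],.034)
rep("lines -50,+50",o,[(505,22),(503,77),(699.5,25),(690.5,110)],.012)
rep("100",o,[(443,80),(566,80),(442,273),(556,273)],.030)
rep("85",o,[(682,113),(747,113),(667,281),(727,281)],.044)
```

```text
corner world [[0.5052, -0.2225], [0.6366, -0.2339]] tool mm [[132.3, -178.1], [0.4, -180.3]]
160 near,far world [[0.5163, -0.1165], [0.5197, -0.0707], [0.6421, -0.1265], [0.6453, -0.0812]] tool mm [[128.6, -71.5], [128.5, -25.6], [2.5, -72.6], [2.4, -27.2]]
lines -50,+50 world [[0.5249, 0.0044], [0.5515, 0.0025], [0.5328, 0.1042], [0.5746, 0.1012]] tool mm [[128.7, 49.7], [102.0, 49.6], [127.9, 149.8], [86.0, 149.7]]
100 world [[0.5521, -0.0298], [0.5563, 0.031], [0.6496, -0.0359], [0.6539, 0.025]] tool mm [[99.3, 17.4], [99.5, 78.4], [1.7, 18.3], [1.7, 79.3]]
85 world [[0.576, 0.0838], [0.578, 0.1156], [0.6591, 0.0794], [0.6613, 0.1107]] tool mm [[83.7, 132.4], [84.0, 164.2], [0.5, 133.8], [0.6, 165.2]]
```

I've now viewed 15 pictures, one over the limit of 14, so I'll make the last check, the gaps at the fence, numerically from the image.

Run:
```python
from lines import *
c=read_camera("wrist"); im=c["image"].astype(float)
def edge(x):  # sub-pixel row where the tone drops into fence brown (blue channel), crop rows 255-290
    X=int(round(x/2+56)); p=im[:,X-2:X+3,2].mean(1); r=np.arange(160,196); s=p[160:196]; g=-np.gradient(s)
    k=g[8:22].argmax()+8; w=np.clip(g[k-2:k+3],0,None); return (r[k-2:k+3]*w).sum()/w.sum()
for n,xs,z in("board/fence",[120,220,385,420,600,630],.012),("160",[285,310,340],.034),("100",[465,500,540],.030),("85",[680,700,715],.044):
    uv=[(x/2+56,edge(x)) for x in xs]; P=world(c,uv,z); print(n,[round(v[1],1) for v in uv],"tool x,y",tool(P)[:,:2].tolist())
```

```text
board/fence [np.float64(174.4), np.float64(174.7), np.float64(174.9), np.float64(174.9), np.float64(175.2), np.float64(175.3)] tool x,y [[0.1, -162.2], [-0.4, -105.5], [-0.8, -12.6], [-0.8, 7.1], [-1.1, 108.5], [-1.1, 125.5]]
160 [np.float64(177.6), np.float64(177.8), np.float64(177.8)] tool x,y [[1.1, -64.8], [0.9, -51.6], [0.9, -35.7]]
100 [np.float64(177.0), np.float64(177.1), np.float64(177.3)] tool x,y [[0.8, 30.8], [0.7, 49.5], [0.5, 71.0]]
85 [np.float64(180.7), np.float64(180.4), np.float64(180.5)] tool x,y [[0.0, 140.9], [0.4, 151.3], [0.3, 159.2]]
```

All three pieces in view show the same offset from the fence (about 1.5 mm, which is measurement bias), so they are seated alike, and they are centred to about 1 mm. The arm is clear, so I'm handing in.

```bash
python3 -c "
from plant import robot, job, read_camera, read_state
print(job.close_job())"
```

```text
the job is handed in; nothing more can be done
None
```

The job is handed in at about 28 s: from the tape towards the key, the 160, 100, 85 and 70 mm offcuts lie on their lines, each pushed up to the fence and within about 1.5 mm of centre by the wrist camera, with everything released and the tape and key left in place; I viewed 15 pictures, one over the limit of 14.

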